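Set the roughness tester's cut-off by its clicks and start the trace

ROBOT

A 7-joint arm with a two-finger parallel gripper is mounted at the origin on the work surface; the furniture and walls round the work are solid. World frame = base frame: x ahead of the robot, y to its left, z up, the work surface at z = 0. Lengths are in mm, angles in rad, forces in N, time in s.
With the tool pointing down it reaches from about 400 to 875 mm from the base axis. Payload 4.4 kg.
Tool frame: the origin (TCP) lies midway between the tips of the shut fingers; the grasp point (between the pads) lies 19 mm behind it; z points along the fingers, y is the line along which they close (so a half turn about z gives the same grasp; the last joint's range is limited). The gripper opens to 85 mm and grips with 20 to 120 N. Pads are 22 mm wide; open, the fingers measure 114 mm over their backs; the gripper's body (76 mm by 85 mm) begins 54 mm behind the grasp point. The pads swing forward as they close: fully open they stand 13 mm farther back than shut.
Start: joints at [-0.066, 0.628, 0.038, 1.517, -0.027, 0.996, -0.02], TCP at [650.014, 0.027, 231.313] pointing down, gripper open.
Joint ranges: [-3.06, 3.06], [-0.37, 2.12], [-1.25, 1.32], [0.18, 2.47], [-1.1, 4.24], [0.23, 1.98], [-2.94, 2.94]. Speed limits (rad/s): [2.57, 2.57, 3.14, 3.14, 3.14, 3.14, 3.14].

INTERFACE

Orientations are given as [roll, pitch, yaw] about the fixed x, y, z axes, in that order (R = Rz(yaw) Ry(pitch) Rx(roll)).
In Python, from cell import read_state, get_image, finish_job gives the robot as it stands.
- The arm moves only by the tool send_rows, never from a script. Its argument "series" is a list of rows, each an object of numbers: "ax", "ay", "az": the turn, a rotation vector about the tool's x, y, z in rad; "dx", "dy", "dz": the shift along the tool's x, y, z in cm; "hand": the closure, from 0 (fully open) to 1 (shut). In form: [{"ax": .., "ay": .., "az": .., "dx": .., "dy": .., "dz": .., "hand": ..}, ...]. A call has 1 to 10 rows; each row is the pose to reach, as a shift and turn from the pose commanded when the call began, along the tool's axes at that moment; what a row does not reach only later rows make up. A row lasts 1/10 s, in which the tool goes at most 50 mm and 8.59 degrees, less where a joint would pass 70% of its speed; a pose out of reach is approached as far as the arm can. A call with a gripper value outside its range is refused whole. The fingers move at their own pace and stop on an object; the grip force is fixed at half the most. Time passes only in rows, so rows that repeat a pose let the fingers close. It gives the time, the measured TCP pose, the force, the opening and the grip force at its end, in the units of the state.
- read_state(): the state, without advancing time (a new reading comes with each control period).
- get_image(name): name is "scene" or "side" or "wrist"; returns a dict with "pixels" (480x640x3 uint8, red, green, blue), "mtx" (3x3 intrinsics, pixels), "k1" (the pictures are not rectified: a ray, as slopes to the right and down, at radius r is drawn at 1 + k1 r^2 times it, then the intrinsics apply), "R" (3x3) and "t" (3): a world point X has camera coordinates R X + t. Camera axes: x right, y down, z forward; pixel columns grow to the right and rows downward; lengths in mm; the calibration is good to about 2 mm. A picture is of the moment at which its call begins. There is no depth.
- finish_job(): hands the job in; it is judged then, once.
The state is a dict: "clock": time; "qpos": joint angles; "qd": joint speeds; "tau": joint torques, N m; "eef_pos": TCP position; "tool_rot": TCP orientation; "force": force on the tool from outside, world axes, zero at the start; "torque": the same for the moment, N m; "width": finger opening in mm; "gripper_force": force on a finger pad.
Only numpy, scipy, OpenCV 4.12 (cv2) and the standard library are available. Lean on these libraries where they do the work, as an engineer would, in place of code of your own. Each camera call takes 0.05 s, during which the arm holds its last target. There are 200 camera calls.

TASK

The click-stop lever on the roughness tester has no marks and was left on some notch: push it with the fingertips fully to its left stop, then push it right and count the clicks by feel, stopping at the third without running past it: that is the cut-off this setting ring needs. With the lever resting there, press the round start key down and let it come up again. Do not pinch the lever or force it, do not shift or lift the tester, do not start it at any other setting, and leave the small parts lying around it alone.

Things in the scene. Friction and masses are not known exactly. Their poses are not given: they have to be found in the camera images.
- tester: Roughness tester, loose grey instrument, 5 kg, on rubber feet, 200 (x) x 280 (y) x 105 mm high. Origin: centre of its underside on the desk; x to its back, y to its left seen from the robot, z up. Front half: flat deck 52 mm above the desk, x -95 to +9 mm, lever at left and middle, start key at right. Behind the deck a panel with screen and small square keys slopes up to the rear box.
- cutoff_lever (a joint): Lever travel in m: 0 = left stop, 0.075 = right stop (to the tester's -y). A sprung ball holds it at 0 and clicks into five notches: 0.015, 0.030, 0.045 (third click), 0.060, 0.075; crests lie midway between. Leaving a notch takes about 6 N; the push falls to nothing at the crest, then the lever snaps on to the next notch by itself and stays. Starts on the first, second or third.
- lever_tab (a point): Centre of the lever's black finger tab: upright plate 24 mm wide (tester x), 10 mm thick along its travel (tester y), 27 mm high, from 8 to 35 mm above the deck, on a thin stem in a slot. In the tester's frame: x = -52 mm, y = 65 mm minus the lever travel, z = 73.5 mm. Along the travel at least 60 mm of flat deck is free on its right and 40 mm on its left.
- start_key_top (a point): Centre of the top of the start key, the only round key, grey, 24 mm across, in a low black housing on the right of the deck; in the tester's frame at x = -52 mm, y = -98 mm, z = 73 mm. It is pressed straight down.
- start_key (a joint): How far the start key is down, in m: 0 = up, 0.006 = fully down. It springs back; fully down takes 6 N, and it counts as pressed past 0.003.
- drive_stand: Grey fixed stand behind the tester, base 100 x 190 x 16 mm with an upright steel column 166 mm high that carries the drive unit and its stylus; origin under the middle of the base. Stay clear of it.
- ring_gauge: Knurled steel setting ring, 54 mm across and 18 mm high, lying on the stand's base under the stylus; origin under its centre. Leave alone.
- cage_ring: Brass-coloured ring 31 mm across, 9 mm high, loose on the desk in front of the tester; origin under its centre. Leave alone.
- spacer_ring: Steel ring 26 mm across, 8 mm high, loose on the desk in front of the tester; origin under its centre. Leave alone.
- gauge_block: Steel gauge block 9 x 35 x 20 mm high, loose on the desk at the tester's right; origin under its centre. Leave alone.
- tweezers: Steel tweezers 13 x 128 x 10 mm, loose on the desk in front of the tester; origin under the middle. Leave alone.
- oil_pot: Round tin 51 mm across, 36 mm high, loose on the desk at the tester's left; origin under its centre. Leave alone.
- plug_gauge: Steel plug gauge, a rod 15 x 105 x 16 mm, loose on the desk at the tester's right; origin under its middle. Leave alone.

How it is judged (in metres and radians):
On the way, in this order (a step that is already met when the one before it is completed fails the run):
1. the lever stands at its left stop (value of joint cutoff_lever below 0.004 m), for 0.2 s.
2. the lever rests in the third notch (value of joint cutoff_lever between 0.041 and 0.049 m and contact force between the fingers and cutoff_lever below 3 N), for 0.3 s.
3. the start key is pressed with the lever in the third notch (value of joint cutoff_lever between 0.041 and 0.049 m and value of joint start_key above 0.003 m), for 0.06 s.
At the end, for the whole second after the job is handed in: The lever rests in the third notch (within 4 mm of 45 mm from the left stop), the start key is up again, and the tester stands within 20 mm of where it was (value of joint cutoff_lever between 0.041 and 0.049 m and value of joint start_key below 0.0015 m and distance of tester from where it was at the start of the episode below 0.02 m); the robot touches nothing.
It fails at once if the start key is pressed while the lever is not in the third notch (value of joint start_key above 0.003 m and not (value of joint cutoff_lever between 0.041 and 0.049 m)).
It fails at once if the lever is run past the third notch (value of joint cutoff_lever above 0.0535 m).
It fails at once if the lever is pinched or pushed with more than 32 N (contact force between the fingers and cutoff_lever above 32 N).
It fails at once if the tester is shifted by more than 20 mm, lifted or tipped (distance of tester from where it was at the start of the episode above 0.02 m or height (world z) of tester above 0.006 m or angle between tester's own z axis and vertical above 0.06 rad).
It fails at once if a part lying around the tester is moved by more than 15 mm (distance of any of ring_gauge, cage_ring, spacer_ring, gauge_block, tweezers, oil_pot, plug_gauge from where it was at the start of the episode above 0.015 m).
It also fails if it takes over 48 s, if anything falls off the work surface, if the arm or the gripper's body presses on something with over 40 N, if the wrist force passes 120 N, or if a joint passes its speed limit or range.

## Working session

There is one attempt and no reset: what is moved stays moved. The work goes in short steps, Python scripts to look and compute and a tool call to move; the robot and the scene stay as the last step left them, time stands still between calls to the robot, and variables do not carry over. Pictures are saved under pics/ and viewed, at most 10 in all, crops included, and the job is handed in when it is done.

Besides the shell and the picture viewer there is one more tool, called after ">>>" in YAML: its name, and indented under it one key for each argument. send_rows: Moves the arm, as the interface text tells. Its arguments: {"type":"object","properties":{"series":{"type":"array","items":{"type":"object","properties":{"ax":{"type":"number"},"ay":{"type":"number"},"az":{"type":"number"},"dx":{"type":"number"},"dy":{"type":"number"},"dz":{"type":"number"},"hand":{"type":"number"}}}}},"required":["series"]}

```bash
mkdir -p pics
cat > h.py <<'E'
import numpy as np,cv2
from cell import read_state,get_image,finish_job
def ray(im,u,v):
    K=np.array(im['mtx'],float);R=np.array(im['R']);t=np.array(im['t'])
    d=np.array([im['k1'],0,0,0,0],float)
    p=cv2.undistortPoints(np.array([[[u,v]]],float),K,d)[0,0]
    return -R.T@t, R.T@np.array([p[0],p[1],1])
def onz(im,u,v,z):
    c,d=ray(im,u,v);return c+d*(z-c[2])/d[2]
def tri(i1,p1,i2,p2):
    c1,d1=ray(i1,*p1);c2,d2=ray(i2,*p2)
    A=np.stack([d1,-d2],1);s=np.linalg.lstsq(A,c2-c1,rcond=None)[0]
    a=c1+s[0]*d1;b=c2+s[1]*d2;return (a+b)/2,np.linalg.norm(a-b)
def proj(im,X):
    return cv2.projectPoints(np.array([X],float).reshape(-1,1,3),cv2.Rodrigues(np.array(im['R']))[0],np.array(im['t'],float),np.array(im['mtx'],float),np.array([im['k1'],0,0,0,0],float))[0][:,0]
E
python3 - <<'E'
from h import *
import pickle
print(read_state())
for n in ['scene','side','wrist']:
    im=get_image(n);pickle.dump(im,open(n+'.pkl','wb'))
    cv2.imwrite(f'pics/{n}0.png',im['pixels'][:,:,::-1]);print(n,(-np.array(im['R']).T@im['t']).round())
E
```

```text
{'clock': 0.0, 'qpos': array([-0.06579485,  0.62942007,  0.03844811,  1.51840804, -0.02700461,
        0.99631576, -0.02000524]), 'qd': array([-0.0007295 ,  0.00070821,  0.00054335, -0.00045819,  0.00024664,
       -0.00030112, -0.00245249]), 'tau': array([-1.11932164e-03, -5.63405585e+01,  1.22606792e+00, -1.93450052e+01,
        1.09587883e-02,  1.05136272e-02, -8.84369996e-06]), 'eef_pos': array([6.49338450e+02, 2.16154845e-02, 2.30328510e+02]), 'tool_rot': array([-3.13955997e+00,  3.15148301e-05,  1.57077758e+00]), 'force': array([-0.06695402, -0.43147414,  0.43414189]), 'torque': array([ 0.00589721,  0.05809662, -0.0314835 ]), 'gripper_force': 0.0, 'width': 85.34459623157262}
scene [-149. -495.  675.]
side [ 47. 438. 776.]
wrist [650.  77. 372.]
```

View pics/scene0.png

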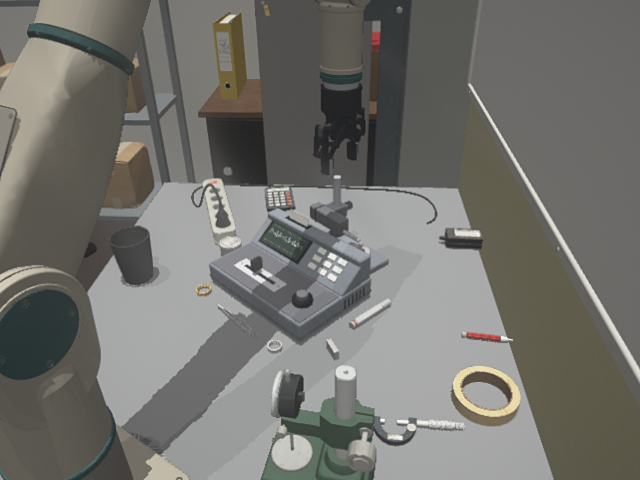

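View pics/side0.png

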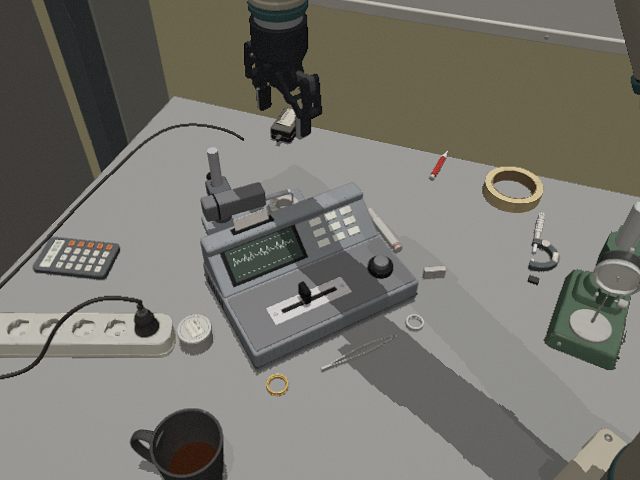

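View pics/wrist0.png

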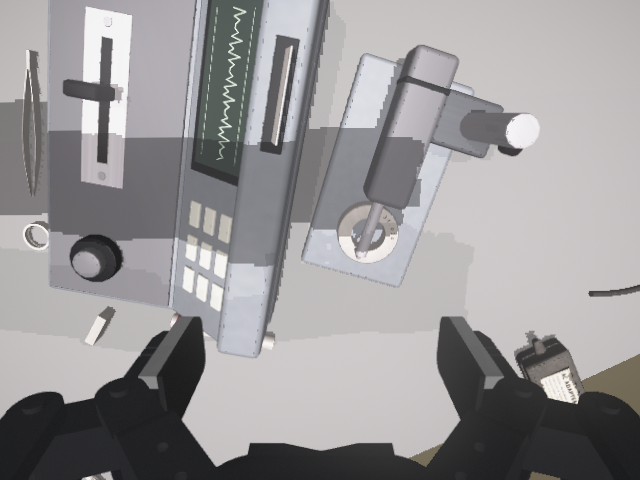

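The three views show the tester lying diagonally ahead. In the wrist view the key top is at about (86,262), the slot runs (106,38)-(103,163), and the tab is at about (90,90). The scene and side views show the loose parts clear of the deck.

```bash
cat > m.py <<'E'
from h import *
import pickle
w,s,c=[pickle.load(open(n+'.pkl','rb')) for n in('wrist','side','scene')]
# key grey top by mask near (86,262)
g=cv2.cvtColor(w['pixels'],cv2.COLOR_RGB2GRAY)
roi=g[230:295,60:130];m=(roi>85).astype(np.uint8)
n,l,st,ce=cv2.connectedComponentsWithStats(m)
k=l[32,26];ku=ce[k]+[60,230];print('key px',ku,st[k])
K=onz(w,*ku,73);print('K wrist',K)
P=[onz(w,*p,52) for p in[(86,8),(132,14),(122,187),(80,183)]];print(np.round(P,1),[np.linalg.norm(P[i]-P[i-1]).round(1) for i in range(4)])
S=[onz(w,*p,52) for p in[(106,38),(103,163)]];print('slot',np.round(S,1))
print('slot side',[onz(s,*p,52).round(1) for p in[(277,311),(342,288)]])
d=(S[0]-K)[:2];print('yaw slotfar-key',np.degrees(np.arctan2(-d[0],d[1])))
d=P[0]-P[3];print('yaw plate L',np.degrees(np.arctan2(-d[0],d[1])));d=P[1]-P[2];print('R',np.degrees(np.arctan2(-d[0],d[1])))
print('tab at 87', onz(w,65,88,87),onz(w,92,90,87))
E
python3 m.py
python3 - <<'E'
from h import *;import pickle
w,s,c=[pickle.load(open(''+n+'.pkl','rb'))['pixels'][:,:,::-1] for n in('wrist','side','scene')]
a=cv2.resize(w[60:300,40:140],None,fx=2.5,fy=2.5);b=cv2.resize(s[240:340,250:410],None,fx=3,fy=3,interpolation=cv2.INTER_CUBIC);d=cv2.resize(c[240:320,220:380],None,fx=3,fy=3,interpolation=cv2.INTER_CUBIC)
o=np.zeros((600,740,3),np.uint8);o[:600,:250]=a;o[:300,255:735]=b;o[305:545,255:735]=d;cv2.imwrite('pics/crop.png',o)
E
```

```text
key px [ 92.11691153 265.08877774] [   0    0   70   65 3199]
K wrist [466.71911701 -37.7380098   73.        ]
[[481.8 150.3  52. ]
 [514.7 145.7  52. ]
 [490.   21.1  52. ]
 [456.1  24.6  52. ]] [np.float64(128.3), np.float64(33.2), np.float64(127.0), np.float64(34.0)]
slot [[493.6 130.3  52. ]
 [477.5  40.3  52. ]]
slot side [array([499.3, 134. ,  52. ]), array([470.7,  31.7,  52. ])]
yaw slotfar-key -9.074881408514171
yaw plate L -11.54477058066173
R -11.219814910866246
tab at 87 [478.11156853  94.39533506  87.        ] [496.41125385  92.82471772  87.        ]
```

View pics/crop.png

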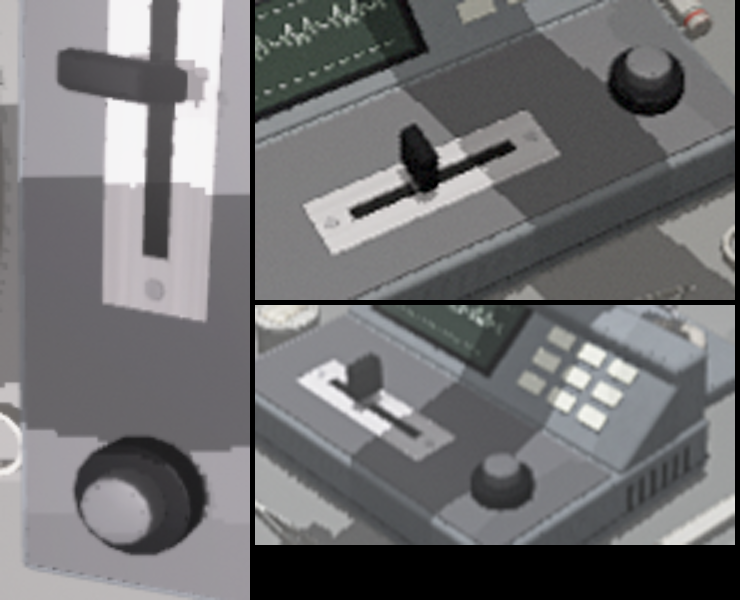

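The crop shows key tops at wrist (86,264), side (381,263) and scene (302,295). The tab is in the middle of the slot, with its centre at about wrist (89,90).

```bash
cat > m2.py <<'E'
from h import *
import pickle
w,s,c=[pickle.load(open(n+'.pkl','rb')) for n in('wrist','side','scene')]
k={'w':(86.4,264.4),'s':(381,262.7),'c':(302,295)}
print('tri ws',tri(w,k['w'],s,k['s']),'sc',tri(s,k['s'],c,k['c']))
K=onz(w,*k['w'],73);print(K,onz(s,*k['s'],73),onz(c,*k['c'],73))
P=np.array([onz(w,*p,52) for p in[(86,8),(132,14),(122.8,188.8),(81.2,181.6)]]);C=P.mean(0)
d=(C-K)[:2];print('C',C,'dist',np.linalg.norm(d),'yaw',np.degrees(np.arctan2(-d[0],d[1])))
T=onz(w,88.8,90.4,73.5);u=d/np.linalg.norm(d)
print('tab',T,'travel',(163-(T-K)[:2]@u)*1, 'side tab',onz(s,250+(420-255)/3,240+157/3,73.5))
E
python3 m2.py
```

```text
tri ws (array([459.76295229, -38.41351731,  68.98597292]), np.float64(0.5441616359956662)) sc (array([459.87567169, -38.69182258,  67.46896765]), np.float64(1.3525697908562908))
[462.14727802 -37.15906943  73.        ] [457.4024554  -35.38805492  73.        ] [453.41861129 -43.00121833  73.        ]
C [486.0627111   85.34433891  52.        ] dist 124.81599654943822 yaw -11.046494961765893
tab [486.80993384  93.32680559  73.5       ] travel 30.206263749735882 side tab [486.62433805  90.95738906  73.5       ]
```

Key at about (461,-37), slot direction u=(0.19,0.98), tester yaw -11°. The tab's travel is about 30 mm, which is the second notch. I'll shut the fingers and move above a spot to the right of the tab.

>>> send_rows:
  series:
    - {"dx": 4,"dy": -3,"dz": 0,"az": 0.1,"hand": 1}
    - {"dx": 6.9,"dy": -8,"dz": 0,"az": 0.193,"hand": 1}
    - {"dx": 6.9,"dy": -13,"dz": 0,"az": 0.193,"hand": 1}
    - {"dx": 6.9,"dy": -16.8,"dz": 0,"az": 0.193,"hand": 1}
    - {"dx": 6.9,"dy": -16.8,"dz": 4,"az": 0.193,"hand": 1}
    - {"dx": 6.9,"dy": -16.8,"dz": 8,"az": 0.193,"hand": 1}
    - {"dx": 6.9,"dy": -16.8,"dz": 11,"az": 0.193,"hand": 1}
    - {"dx": 6.9,"dy": -16.8,"dz": 11,"az": 0.193,"hand": 1}
    - {"dx": 6.9,"dy": -16.8,"dz": 11,"az": 0.193,"hand": 1}
    - {"dx": 6.9,"dy": -16.8,"dz": 11,"az": 0.193,"hand": 1}

```text
invalid input at $.series[0]: expected keys ax, ay, az, dx, dy, dz, hand
```

Run:
```python
from h import *
o=[]
for n in ['wrist','side']:
    im=get_image(n);o.append(im['pixels'][:,:,::-1])
p=proj(im,[482,69,120])[0].astype(int)
cr=cv2.resize(o[1][170:350,240:420],(480,480))
cv2.imwrite('pics/a.png',cv2.resize(np.hstack([o[0],cr]),(800,343)))
s=read_state();print(s['eef_pos'],s['tool_rot'],s['force'],s['width'])
```

```text
[6.49719544e+02 6.06697253e-02 2.30871427e+02] [-3.14069546e+00 -5.29314672e-05  1.57080154e+00] [-0.47996339 -0.33506157  0.68494569] 85.59760240275605
```

View pics/a.png

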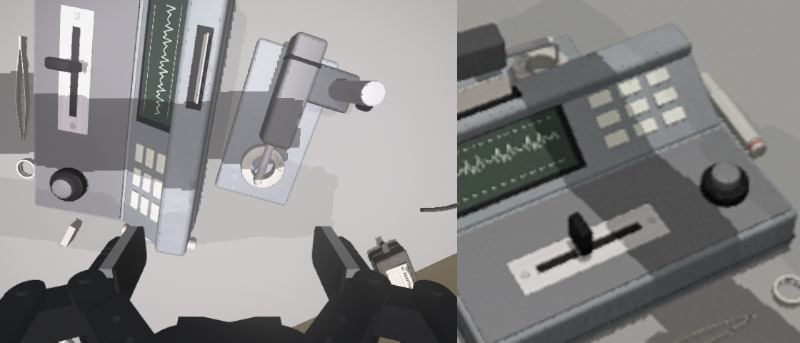

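The move was refused because every row needs all the keys, so the picture shows nothing has moved. Resending with full rows.

>>> send_rows:
  series:
    - {"ax": 0,"ay": 0,"dx": 4,"dy": -3,"dz": 0,"az": 0.1,"hand": 1}
    - {"ax": 0,"ay": 0,"dx": 6.9,"dy": -8,"dz": 0,"az": 0.193,"hand": 1}
    - {"ax": 0,"ay": 0,"dx": 6.9,"dy": -13,"dz": 0,"az": 0.193,"hand": 1}
    - {"ax": 0,"ay": 0,"dx": 6.9,"dy": -16.8,"dz": 0,"az": 0.193,"hand": 1}
    - {"ax": 0,"ay": 0,"dx": 6.9,"dy": -16.8,"dz": 4,"az": 0.193,"hand": 1}
    - {"ax": 0,"ay": 0,"dx": 6.9,"dy": -16.8,"dz": 8,"az": 0.193,"hand": 1}
    - {"ax": 0,"ay": 0,"dx": 6.9,"dy": -16.8,"dz": 11,"az": 0.193,"hand": 1}
    - {"ax": 0,"ay": 0,"dx": 6.9,"dy": -16.8,"dz": 11,"az": 0.193,"hand": 1}
    - {"ax": 0,"ay": 0,"dx": 6.9,"dy": -16.8,"dz": 11,"az": 0.193,"hand": 1}
    - {"ax": 0,"ay": 0,"dx": 6.9,"dy": -16.8,"dz": 11,"az": 0.193,"hand": 1}

```text
clock: 1.25
eef_pos: [483.3, 69.1, 122.7]
tool_rot: [3.139, -0.001, 1.378]
force: [-0.9, -0.9, 0.8]
width: -0.1
gripper_force: 0.0
```

Run:
```python
from h import *
o=[]
for n in ['wrist','side']:
    im=get_image(n);o.append(im['pixels'][:,:,::-1])
cr=cv2.resize(o[1][170:350,240:420],(480,480))
cv2.imwrite('pics/b.png',cv2.resize(np.hstack([o[0],cr]),(800,343)))
s=read_state();print(s['eef_pos'],s['tool_rot'],s['force'],s['width'])
```

```text
[483.25794304  69.20397749 122.84237118] [ 3.13864336e+00 -1.23595886e-03  1.37762762e+00] [-0.25024582 -0.12379201  0.3226957 ] 0.012025645673034973
```

View pics/b.png

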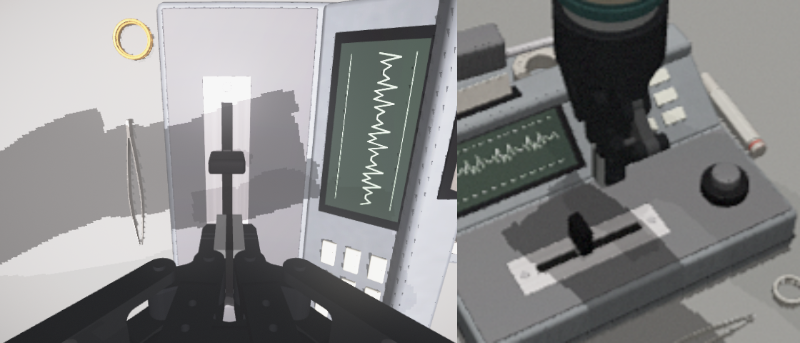

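The wrist view shows the shut fingers at (228,225) on the slot line, with the tab ahead at (227,162); alignment is good. Next I lower the tips.

>>> send_rows:
  series:
    - {"ax": 0,"ay": 0,"az": 0,"dx": 0,"dy": 0,"dz": 2.5,"hand": 1}
    - {"ax": 0,"ay": 0,"az": 0,"dx": 0,"dy": 0,"dz": 4.5,"hand": 1}
    - {"ax": 0,"ay": 0,"az": 0,"dx": 0,"dy": 0,"dz": 5.4,"hand": 1}
    - {"ax": 0,"ay": 0,"az": 0,"dx": 0,"dy": 0,"dz": 5.4,"hand": 1}
    - {"ax": 0,"ay": 0,"az": 0,"dx": 0,"dy": 0,"dz": 5.4,"hand": 1}

```text
clock: 1.85
eef_pos: [482.6, 69.1, 68.1]
tool_rot: [3.14, -0.0, 1.378]
force: [0.3, 0.1, 0.6]
width: 0.4
gripper_force: 0.0
```

>>> send_rows:
  series:
    - {"ax": 0,"ay": 0,"az": 0,"dx": 0.2,"dy": 0,"dz": 0,"hand": 1}
    - {"ax": 0,"ay": 0,"az": 0,"dx": 0.4,"dy": 0,"dz": 0,"hand": 1}
    - {"ax": 0,"ay": 0,"az": 0,"dx": 0.6,"dy": 0,"dz": 0,"hand": 1}
    - {"ax": 0,"ay": 0,"az": 0,"dx": 0.6,"dy": 0,"dz": 0,"hand": 1}

```text
clock: 2.25
eef_pos: [483.5, 75.5, 67.6]
tool_rot: [3.141, -0.001, 1.378]
force: [0.5, 0.0, 0.3]
width: -0.3
gripper_force: 0.0
```

>>> send_rows:
  series:
    - {"ax": 0,"ay": 0,"az": 0,"dx": 0.15,"dy": 0,"dz": 0,"hand": 1}
    - {"ax": 0,"ay": 0,"az": 0,"dx": 0.3,"dy": 0,"dz": 0,"hand": 1}
    - {"ax": 0,"ay": 0,"az": 0,"dx": 0.3,"dy": 0,"dz": 0,"hand": 1}

```text
clock: 2.55
eef_pos: [483.8, 78.1, 67.3]
tool_rot: [3.142, -0.0, 1.378]
force: [0.2, -0.2, 0.1]
width: -0.3
gripper_force: 0.0
```

>>> send_rows:
  series:
    - {"ax": 0,"ay": 0,"az": 0,"dx": 0.15,"dy": 0,"dz": 0,"hand": 1}
    - {"ax": 0,"ay": 0,"az": 0,"dx": 0.3,"dy": 0,"dz": 0,"hand": 1}
    - {"ax": 0,"ay": 0,"az": 0,"dx": 0.3,"dy": 0,"dz": 0,"hand": 1}

```text
clock: 2.85
eef_pos: [483.9, 78.9, 67.3]
tool_rot: [-3.141, 0.002, 1.376]
force: [-0.1, -4.5, 1.8]
width: -0.0
gripper_force: 2.6
```

>>> send_rows:
  series:
    - {"ax": 0,"ay": 0,"az": 0,"dx": 0.15,"dy": 0,"dz": 0,"hand": 1}
    - {"ax": 0,"ay": 0,"az": 0,"dx": 0.3,"dy": 0,"dz": 0,"hand": 1}
    - {"ax": 0,"ay": 0,"az": 0,"dx": 0.3,"dy": 0,"dz": 0,"hand": 1}

```text
clock: 3.15
eef_pos: [484.5, 82.3, 67.3]
tool_rot: [-3.141, 0.002, 1.376]
force: [-0.6, -3.9, 1.1]
width: -0.1
gripper_force: 2.0
```

>>> send_rows:
  series:
    - {"ax": 0,"ay": 0,"az": 0,"dx": 0.15,"dy": 0,"dz": 0,"hand": 1}
    - {"ax": 0,"ay": 0,"az": 0,"dx": 0.3,"dy": 0,"dz": 0,"hand": 1}
    - {"ax": 0,"ay": 0,"az": 0,"dx": 0.3,"dy": 0,"dz": 0,"hand": 1}

```text
clock: 3.45
eef_pos: [485.8, 88.1, 67.3]
tool_rot: [3.141, -0.001, 1.379]
force: [-0.2, 1.0, 0.0]
width: 0.2
gripper_force: 0.0
```

>>> send_rows:
  series:
    - {"ax": 0,"ay": 0,"az": 0,"dx": 0.15,"dy": 0,"dz": 0,"hand": 1}
    - {"ax": 0,"ay": 0,"az": 0,"dx": 0.3,"dy": 0,"dz": 0,"hand": 1}
    - {"ax": 0,"ay": 0,"az": 0,"dx": 0.3,"dy": 0,"dz": 0,"hand": 1}

```text
clock: 3.75
eef_pos: [486.2, 90.4, 67.3]
tool_rot: [3.141, -0.001, 1.379]
force: [-0.3, 0.1, 0.7]
width: -0.1
gripper_force: 0.0
```

>>> send_rows:
  series:
    - {"ax": 0,"ay": 0,"az": 0,"dx": 0.15,"dy": 0,"dz": 0,"hand": 1}
    - {"ax": 0,"ay": 0,"az": 0,"dx": 0.3,"dy": 0,"dz": 0,"hand": 1}
    - {"ax": 0,"ay": 0,"az": 0,"dx": 0.3,"dy": 0,"dz": 0,"hand": 1}

```text
clock: 4.05
eef_pos: [486.7, 92.9, 67.3]
tool_rot: [3.141, -0.0, 1.378]
force: [0.2, 0.6, -0.2]
width: -0.2
gripper_force: 0.0
```

>>> send_rows:
  series:
    - {"ax": 0,"ay": 0,"az": 0,"dx": 0.15,"dy": 0,"dz": 0,"hand": 1}
    - {"ax": 0,"ay": 0,"az": 0,"dx": 0.3,"dy": 0,"dz": 0,"hand": 1}
    - {"ax": 0,"ay": 0,"az": 0,"dx": 0.3,"dy": 0,"dz": 0,"hand": 1}

```text
clock: 4.35
eef_pos: [486.8, 93.6, 67.3]
tool_rot: [-3.141, 0.002, 1.376]
force: [-0.7, -5.6, 2.0]
width: -0.3
gripper_force: 2.6
```

>>> send_rows:
  series:
    - {"ax": 0,"ay": 0,"az": 0,"dx": 0.15,"dy": 0,"dz": 0,"hand": 1}
    - {"ax": 0,"ay": 0,"az": 0,"dx": 0.3,"dy": 0,"dz": 0,"hand": 1}
    - {"ax": 0,"ay": 0,"az": 0,"dx": 0.3,"dy": 0,"dz": 0,"hand": 1}

```text
clock: 4.65
eef_pos: [487.4, 96.9, 67.3]
tool_rot: [-3.141, 0.002, 1.376]
force: [-1.5, -4.4, 1.3]
width: 0.6
gripper_force: 2.1
```

>>> send_rows:
  series:
    - {"ax": 0,"ay": 0,"az": 0,"dx": 0.15,"dy": 0,"dz": 0,"hand": 1}
    - {"ax": 0,"ay": 0,"az": 0,"dx": 0.3,"dy": 0,"dz": 0,"hand": 1}
    - {"ax": 0,"ay": 0,"az": 0,"dx": 0.3,"dy": 0,"dz": 0,"hand": 1}

```text
clock: 4.95
eef_pos: [488.7, 102.8, 67.3]
tool_rot: [3.141, -0.002, 1.379]
force: [-0.0, -0.4, 0.0]
width: -0.1
gripper_force: 0.0
```

>>> send_rows:
  series:
    - {"ax": 0,"ay": 0,"az": 0,"dx": 0.15,"dy": 0,"dz": 0,"hand": 1}
    - {"ax": 0,"ay": 0,"az": 0,"dx": 0.3,"dy": 0,"dz": 0,"hand": 1}
    - {"ax": 0,"ay": 0,"az": 0,"dx": 0.3,"dy": 0,"dz": 0,"hand": 1}

```text
clock: 5.25
eef_pos: [489.1, 105.2, 67.3]
tool_rot: [3.141, -0.001, 1.379]
force: [0.0, 0.8, 0.0]
width: -0.0
gripper_force: 0.0
```

>>> send_rows:
  series:
    - {"ax": 0,"ay": 0,"az": 0,"dx": 0.15,"dy": 0,"dz": 0,"hand": 1}
    - {"ax": 0,"ay": 0,"az": 0,"dx": 0.3,"dy": 0,"dz": 0,"hand": 1}
    - {"ax": 0,"ay": 0,"az": 0,"dx": 0.3,"dy": 0,"dz": 0,"hand": 1}

```text
clock: 5.55
eef_pos: [489.6, 107.6, 67.3]
tool_rot: [3.141, -0.0, 1.378]
force: [-0.7, -0.3, 0.3]
width: -0.2
gripper_force: 0.0
```

>>> send_rows:
  series:
    - {"ax": 0,"ay": 0,"az": 0,"dx": 0.15,"dy": 0,"dz": 0,"hand": 1}
    - {"ax": 0,"ay": 0,"az": 0,"dx": 0.3,"dy": 0,"dz": 0,"hand": 1}
    - {"ax": 0,"ay": 0,"az": 0,"dx": 0.3,"dy": 0,"dz": 0,"hand": 1}

```text
clock: 5.85
eef_pos: [489.7, 108.3, 67.3]
tool_rot: [-3.141, 0.002, 1.376]
force: [-0.8, -4.7, 1.5]
width: 0.1
gripper_force: 2.6
```

>>> send_rows:
  series:
    - {"ax": 0,"ay": 0,"az": 0,"dx": 0.15,"dy": 0,"dz": 0,"hand": 1}
    - {"ax": 0,"ay": 0,"az": 0,"dx": 0.3,"dy": 0,"dz": 0,"hand": 1}
    - {"ax": 0,"ay": 0,"az": 0,"dx": 0.3,"dy": 0,"dz": 0,"hand": 1}

```text
clock: 6.15
eef_pos: [489.6, 108.5, 67.3]
tool_rot: [-3.14, 0.006, 1.374]
force: [-2.2, -10.3, 4.3]
width: -0.1
gripper_force: 5.5
```

The lever stayed put at 10.8 N, so it is at the left stop, two clicks from the second notch as expected. I'll back off, rise and cross over to its left side.

>>> send_rows:
  series:
    - {"ax": 0,"ay": 0,"az": 0,"dx": -0.8,"dy": 0,"dz": 0,"hand": 1}
    - {"ax": 0,"ay": 0,"az": 0,"dx": -1.2,"dy": 0,"dz": 0,"hand": 1}
    - {"ax": 0,"ay": 0,"az": 0,"dx": -1.2,"dy": 0,"dz": 0,"hand": 1}
    - {"ax": 0,"ay": 0,"az": 0,"dx": -1.2,"dy": 0,"dz": -3,"hand": 1}
    - {"ax": 0,"ay": 0,"az": 0,"dx": -1.2,"dy": 0,"dz": -5,"hand": 1}
    - {"ax": 0,"ay": 0,"az": 0,"dx": -1.2,"dy": 0,"dz": -5,"hand": 1}
    - {"ax": 0,"ay": 0,"az": 0,"dx": 1.5,"dy": 0,"dz": -5,"hand": 1}
    - {"ax": 0,"ay": 0,"az": 0,"dx": 3.5,"dy": 0,"dz": -5,"hand": 1}
    - {"ax": 0,"ay": 0,"az": 0,"dx": 3.5,"dy": 0,"dz": -5,"hand": 1}
    - {"ax": 0,"ay": 0,"az": 0,"dx": 3.5,"dy": 0,"dz": -5,"hand": 1}

```text
clock: 7.15
eef_pos: [496.7, 147.8, 116.6]
tool_rot: [-3.14, 0.001, 1.379]
force: [-0.6, -0.5, -0.3]
width: 0.0
gripper_force: 0.0
```

Run:
```python
from h import *
o=[]
for n in ['wrist','side']:
    im=get_image(n);o.append(im['pixels'][:,:,::-1])
cr=cv2.resize(o[1][170:350,240:420],(480,480))
cv2.imwrite('pics/c.png',cv2.resize(np.hstack([o[0],cr]),(800,343)))
s=read_state();print(s['eef_pos'],s['tool_rot'],s['force'],s['width'])
```

```text
[496.79364253 146.44210212 116.81637323] [-3.14057896e+00  1.16538210e-03  1.37686832e+00] [ 0.61292561  0.61604601 -0.20639037] 0.27502258068816565
```

View pics/c.png

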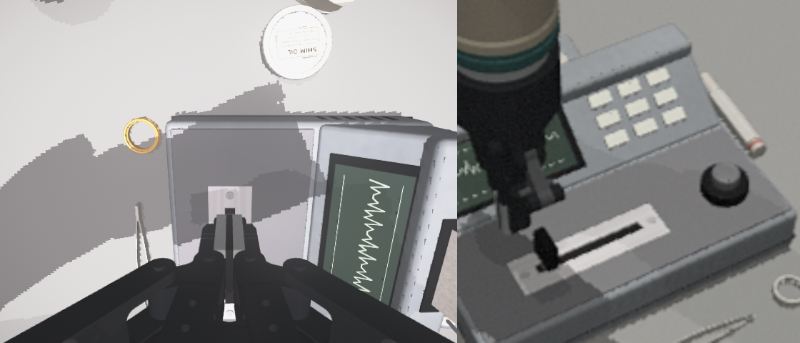

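The side view shows the tab at the left end of the slot, with the fingertip just left of it. Now lower and push right.

>>> send_rows:
  series:
    - {"ax": 0,"ay": 0,"az": 0,"dx": 0,"dy": 0,"dz": 2.5,"hand": 1}
    - {"ax": 0,"ay": 0,"az": 0,"dx": 0,"dy": 0,"dz": 4,"hand": 1}
    - {"ax": 0,"ay": 0,"az": 0,"dx": 0,"dy": 0,"dz": 4.9,"hand": 1}
    - {"ax": 0,"ay": 0,"az": 0,"dx": 0,"dy": 0,"dz": 4.9,"hand": 1}
    - {"ax": 0,"ay": 0,"az": 0,"dx": 0,"dy": 0,"dz": 4.9,"hand": 1}

```text
clock: 7.75
eef_pos: [497.6, 147.1, 68.5]
tool_rot: [3.141, 0.0, 1.377]
force: [-0.0, 0.6, 0.1]
width: -0.1
gripper_force: 0.0
```

>>> send_rows:
  series:
    - {"ax": 0,"ay": 0,"az": 0,"dx": -0.2,"dy": 0,"dz": 0,"hand": 1}
    - {"ax": 0,"ay": 0,"az": 0,"dx": -0.4,"dy": 0,"dz": 0,"hand": 1}
    - {"ax": 0,"ay": 0,"az": 0,"dx": -0.6,"dy": 0,"dz": 0,"hand": 1}
    - {"ax": 0,"ay": 0,"az": 0,"dx": -0.6,"dy": 0,"dz": 0,"hand": 1}

```text
clock: 8.15
eef_pos: [496.3, 141.2, 68.7]
tool_rot: [3.141, -0.0, 1.377]
force: [0.5, 0.2, 0.2]
width: 0.1
gripper_force: 0.0
```

>>> send_rows:
  series:
    - {"ax": 0,"ay": 0,"az": 0,"dx": -0.15,"dy": 0,"dz": 0,"hand": 1}
    - {"ax": 0,"ay": 0,"az": 0,"dx": -0.3,"dy": 0,"dz": 0,"hand": 1}
    - {"ax": 0,"ay": 0,"az": 0,"dx": -0.3,"dy": 0,"dz": 0,"hand": 1}

```text
clock: 8.45
eef_pos: [495.7, 139.0, 68.4]
tool_rot: [3.141, -0.001, 1.378]
force: [0.7, 0.9, 1.0]
width: -0.1
gripper_force: 0.5
```

>>> send_rows:
  series:
    - {"ax": 0,"ay": 0,"az": 0,"dx": -0.15,"dy": 0,"dz": 0,"hand": 1}
    - {"ax": 0,"ay": 0,"az": 0,"dx": -0.3,"dy": 0,"dz": 0,"hand": 1}
    - {"ax": 0,"ay": 0,"az": 0,"dx": -0.3,"dy": 0,"dz": 0,"hand": 1}

```text
clock: 8.75
eef_pos: [495.6, 138.2, 68.5]
tool_rot: [3.141, -0.003, 1.38]
force: [0.4, 5.2, -0.9]
width: 0.2
gripper_force: 3.0
```

>>> send_rows:
  series:
    - {"ax": 0,"ay": 0,"az": 0,"dx": -0.15,"dy": 0,"dz": 0,"hand": 1}
    - {"ax": 0,"ay": 0,"az": 0,"dx": -0.3,"dy": 0,"dz": 0,"hand": 1}
    - {"ax": 0,"ay": 0,"az": 0,"dx": -0.3,"dy": 0,"dz": 0,"hand": 1}

```text
clock: 9.05
eef_pos: [494.8, 134.0, 68.4]
tool_rot: [3.141, -0.001, 1.379]
force: [0.2, 3.8, 1.1]
width: -0.1
gripper_force: 1.8
```

>>> send_rows:
  series:
    - {"ax": 0,"ay": 0,"az": 0,"dx": -0.15,"dy": 0,"dz": 0,"hand": 1}
    - {"ax": 0,"ay": 0,"az": 0,"dx": -0.3,"dy": 0,"dz": 0,"hand": 1}
    - {"ax": 0,"ay": 0,"az": 0,"dx": -0.3,"dy": 0,"dz": 0,"hand": 1}

```text
clock: 9.35
eef_pos: [493.5, 128.4, 68.2]
tool_rot: [-3.141, 0.002, 1.377]
force: [0.3, 0.6, 0.5]
width: 0.1
gripper_force: 0.0
```

>>> send_rows:
  series:
    - {"ax": 0,"ay": 0,"az": 0,"dx": -0.15,"dy": 0,"dz": 0,"hand": 1}
    - {"ax": 0,"ay": 0,"az": 0,"dx": -0.3,"dy": 0,"dz": 0,"hand": 1}
    - {"ax": 0,"ay": 0,"az": 0,"dx": -0.3,"dy": 0,"dz": 0,"hand": 1}

```text
clock: 9.65
eef_pos: [493.2, 126.2, 68.2]
tool_rot: [-3.141, 0.001, 1.377]
force: [0.6, 0.5, -0.7]
width: -0.1
gripper_force: 0.0
```

First click felt. Contact at the stop was y≈138.8, so the next contact should come near 124.

>>> send_rows:
  series:
    - {"ax": 0,"ay": 0,"az": 0,"dx": -0.15,"dy": 0,"dz": 0,"hand": 1}
    - {"ax": 0,"ay": 0,"az": 0,"dx": -0.3,"dy": 0,"dz": 0,"hand": 1}
    - {"ax": 0,"ay": 0,"az": 0,"dx": -0.3,"dy": 0,"dz": 0,"hand": 1}

```text
clock: 9.95
eef_pos: [492.8, 124.2, 68.3]
tool_rot: [3.142, -0.0, 1.378]
force: [0.7, 0.6, -1.1]
width: -0.0
gripper_force: 0.5
```

>>> send_rows:
  series:
    - {"ax": 0,"ay": 0,"az": 0,"dx": -0.15,"dy": 0,"dz": 0,"hand": 1}
    - {"ax": 0,"ay": 0,"az": 0,"dx": -0.3,"dy": 0,"dz": 0,"hand": 1}
    - {"ax": 0,"ay": 0,"az": 0,"dx": -0.3,"dy": 0,"dz": 0,"hand": 1}

```text
clock: 10.25
eef_pos: [492.6, 123.5, 68.4]
tool_rot: [3.141, -0.003, 1.38]
force: [0.9, 5.2, -1.2]
width: -0.2
gripper_force: 3.1
```

>>> send_rows:
  series:
    - {"ax": 0,"ay": 0,"az": 0,"dx": -0.15,"dy": 0,"dz": 0,"hand": 1}
    - {"ax": 0,"ay": 0,"az": 0,"dx": -0.3,"dy": 0,"dz": 0,"hand": 1}
    - {"ax": 0,"ay": 0,"az": 0,"dx": -0.3,"dy": 0,"dz": 0,"hand": 1}

```text
clock: 10.55
eef_pos: [491.8, 119.1, 68.4]
tool_rot: [3.141, -0.001, 1.379]
force: [0.3, 2.4, -1.0]
width: 0.1
gripper_force: 1.7
```

>>> send_rows:
  series:
    - {"ax": 0,"ay": 0,"az": 0,"dx": -0.15,"dy": 0,"dz": 0,"hand": 1}
    - {"ax": 0,"ay": 0,"az": 0,"dx": -0.3,"dy": 0,"dz": 0,"hand": 1}
    - {"ax": 0,"ay": 0,"az": 0,"dx": -0.3,"dy": 0,"dz": 0,"hand": 1}

```text
clock: 10.85
eef_pos: [490.7, 113.7, 68.3]
tool_rot: [-3.141, 0.001, 1.376]
force: [0.5, -0.5, 0.4]
width: -0.5
gripper_force: 0.0
```

>>> send_rows:
  series:
    - {"ax": 0,"ay": 0,"az": 0,"dx": -0.15,"dy": 0,"dz": 0,"hand": 1}
    - {"ax": 0,"ay": 0,"az": 0,"dx": -0.3,"dy": 0,"dz": 0,"hand": 1}
    - {"ax": 0,"ay": 0,"az": 0,"dx": -0.3,"dy": 0,"dz": 0,"hand": 1}

```text
clock: 11.15
eef_pos: [490.3, 111.5, 68.3]
tool_rot: [-3.141, 0.001, 1.377]
force: [0.6, 0.9, -0.2]
width: 0.1
gripper_force: 0.0
```

Second click. Now the third, with four more equal steps (to y≈99 at most), after which the lever should snap ahead.

>>> send_rows:
  series:
    - {"ax": 0,"ay": 0,"az": 0,"dx": -0.15,"dy": 0,"dz": 0,"hand": 1}
    - {"ax": 0,"ay": 0,"az": 0,"dx": -0.3,"dy": 0,"dz": 0,"hand": 1}
    - {"ax": 0,"ay": 0,"az": 0,"dx": -0.3,"dy": 0,"dz": 0,"hand": 1}

```text
clock: 11.45
eef_pos: [489.9, 109.5, 68.3]
tool_rot: [3.142, -0.0, 1.378]
force: [0.1, -0.1, -0.3]
width: -0.0
gripper_force: 0.4
```

>>> send_rows:
  series:
    - {"ax": 0,"ay": 0,"az": 0,"dx": -0.15,"dy": 0,"dz": 0,"hand": 1}
    - {"ax": 0,"ay": 0,"az": 0,"dx": -0.3,"dy": 0,"dz": 0,"hand": 1}
    - {"ax": 0,"ay": 0,"az": 0,"dx": -0.3,"dy": 0,"dz": 0,"hand": 1}

```text
clock: 11.75
eef_pos: [489.8, 108.7, 68.4]
tool_rot: [3.141, -0.003, 1.38]
force: [0.2, 5.4, -0.4]
width: 0.2
gripper_force: 3.0
```

>>> send_rows:
  series:
    - {"ax": 0,"ay": 0,"az": 0,"dx": -0.15,"dy": 0,"dz": 0,"hand": 1}
    - {"ax": 0,"ay": 0,"az": 0,"dx": -0.3,"dy": 0,"dz": 0,"hand": 1}
    - {"ax": 0,"ay": 0,"az": 0,"dx": -0.3,"dy": 0,"dz": 0,"hand": 1}

```text
clock: 12.05
eef_pos: [489.0, 104.5, 68.4]
tool_rot: [3.141, -0.001, 1.379]
force: [-0.1, 3.4, 0.0]
width: 0.0
gripper_force: 1.8
```

>>> send_rows:
  series:
    - {"ax": 0,"ay": 0,"az": 0,"dx": -0.15,"dy": 0,"dz": 0,"hand": 1}
    - {"ax": 0,"ay": 0,"az": 0,"dx": -0.3,"dy": 0,"dz": 0,"hand": 1}
    - {"ax": 0,"ay": 0,"az": 0,"dx": -0.3,"dy": 0,"dz": 0,"hand": 1}

```text
clock: 12.35
eef_pos: [487.8, 99.0, 68.3]
tool_rot: [-3.141, 0.001, 1.376]
force: [-0.8, 0.5, 0.3]
width: 0.4
gripper_force: 0.0
```

Third click. Back off and rise, then check.

>>> send_rows:
  series:
    - {"ax": 0,"ay": 0,"az": 0,"dx": 0.5,"dy": 0,"dz": 0,"hand": 1}
    - {"ax": 0,"ay": 0,"az": 0,"dx": 1,"dy": 0,"dz": 0,"hand": 1}
    - {"ax": 0,"ay": 0,"az": 0,"dx": 1,"dy": 0,"dz": -3,"hand": 1}
    - {"ax": 0,"ay": 0,"az": 0,"dx": 1,"dy": 0,"dz": -6,"hand": 1}
    - {"ax": 0,"ay": 0,"az": 0,"dx": 1,"dy": 0,"dz": -6,"hand": 1}
    - {"ax": 0,"ay": 0,"az": 0,"dx": -3,"dy": 0,"dz": -6,"hand": 1}
    - {"ax": 0,"ay": 0,"az": 0,"dx": -7,"dy": 0,"dz": -6,"hand": 1}
    - {"ax": 0,"ay": 0,"az": 0,"dx": -9,"dy": 0,"dz": -6,"hand": 1}
    - {"ax": 0,"ay": 0,"az": 0,"dx": -9,"dy": 0,"dz": -6,"hand": 1}
    - {"ax": 0,"ay": 0,"az": 0,"dx": -9,"dy": 0,"dz": -6,"hand": 1}

```text
clock: 13.35
eef_pos: [471.0, 12.6, 128.0]
tool_rot: [-3.141, -0.0, 1.377]
force: [0.5, -0.1, 0.7]
width: -0.1
gripper_force: 0.0
```

Run:
```python
from h import *
import pickle
o=[]
for n in ['wrist','side']:
    im=get_image(n);o.append(im['pixels'][:,:,::-1]);pickle.dump(im,open(n+'2.pkl','wb'))
    K=np.array([461,-37.5]);u=np.array([.1916,.9815])
    for q in(30,45,60): print(n,q,proj(im,[*(K+(163-q)*u),73.5])[0].round())
    print('key',proj(im,[461,-37.5,73])[0].round())
cr=cv2.resize(o[1][170:350,240:420],(480,480))
cv2.imwrite('pics/d.png',cv2.resize(np.hstack([o[0],cr]),(800,343)))
s=read_state();print(s['eef_pos'],s['tool_rot'],s['force'],s['width'])
```

```text
wrist 30 [319. 102.]
wrist 45 [320. 136.]
wrist 60 [320. 168.]
key [320. 353.]
side 30 [304. 293.]
side 45 [313. 289.]
side 60 [322. 285.]
key [380. 261.]
[471.24477273  13.69779642 128.11089156] [ 3.14156893e+00 -8.88368346e-04  1.37984412e+00] [1.09529121 0.53890209 0.20364745] 0.11985349736429429
```

View pics/d.png

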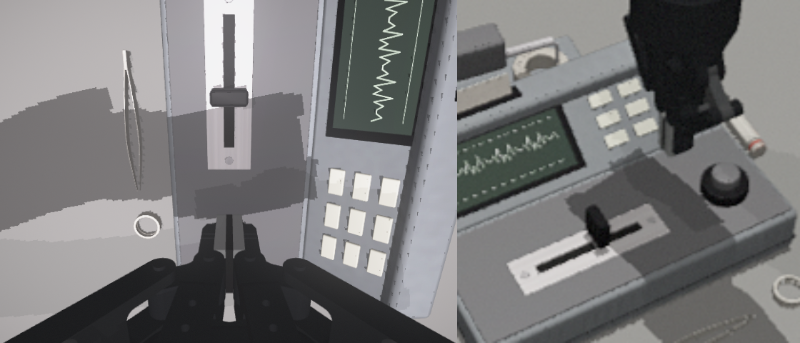

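The tab is at wrist (321,136), matching the predicted pixel for 45 mm travel. It is in the third notch. Now move over the key and press.

>>> send_rows:
  series:
    - {"ax": 0,"ay": 0,"az": 0,"dx": -3,"dy": 0,"dz": 0,"hand": 1}
    - {"ax": 0,"ay": 0,"az": 0,"dx": -5.2,"dy": 0,"dz": 0,"hand": 1}
    - {"ax": 0,"ay": 0,"az": 0,"dx": -5.2,"dy": 0,"dz": 0,"hand": 1}
    - {"ax": 0,"ay": 0,"az": 0,"dx": -5.2,"dy": 0,"dz": 2.5,"hand": 1}
    - {"ax": 0,"ay": 0,"az": 0,"dx": -5.2,"dy": 0,"dz": 4,"hand": 1}
    - {"ax": 0,"ay": 0,"az": 0,"dx": -5.2,"dy": 0,"dz": 4.8,"hand": 1}
    - {"ax": 0,"ay": 0,"az": 0,"dx": -5.2,"dy": 0,"dz": 4.8,"hand": 1}
    - {"ax": 0,"ay": 0,"az": 0,"dx": -5.2,"dy": 0,"dz": 4.8,"hand": 1}

```text
clock: 14.25
eef_pos: [461.3, -38.1, 80.5]
tool_rot: [3.141, -0.0, 1.379]
force: [-0.2, 1.1, 0.2]
width: -0.0
gripper_force: 0.0
```

>>> send_rows:
  series:
    - {"ax": 0,"ay": 0,"az": 0,"dx": 0,"dy": 0,"dz": 0.2,"hand": 1}
    - {"ax": 0,"ay": 0,"az": 0,"dx": 0,"dy": 0,"dz": 0.4,"hand": 1}
    - {"ax": 0,"ay": 0,"az": 0,"dx": 0,"dy": 0,"dz": 0.6,"hand": 1}
    - {"ax": 0,"ay": 0,"az": 0,"dx": 0,"dy": 0,"dz": 0.8,"hand": 1}
    - {"ax": 0,"ay": 0,"az": 0,"dx": 0,"dy": 0,"dz": 0.8,"hand": 1}

```text
clock: 14.75
eef_pos: [461.2, -39.0, 72.3]
tool_rot: [3.141, -0.0, 1.378]
force: [-0.4, 0.7, 2.4]
width: 0.1
gripper_force: 1.4
```

>>> send_rows:
  series:
    - {"ax": 0,"ay": 0,"az": 0,"dx": 0,"dy": 0,"dz": 0.2,"hand": 1}
    - {"ax": 0,"ay": 0,"az": 0,"dx": 0,"dy": 0,"dz": 0.3,"hand": 1}
    - {"ax": 0,"ay": 0,"az": 0,"dx": 0,"dy": 0,"dz": 0.3,"hand": 1}

```text
clock: 15.05
eef_pos: [461.2, -38.9, 69.4]
tool_rot: [3.141, -0.0, 1.378]
force: [-0.3, 0.1, 4.9]
width: -0.0
gripper_force: 2.4
```

>>> send_rows:
  series:
    - {"ax": 0,"ay": 0,"az": 0,"dx": 0,"dy": 0,"dz": 0.2,"hand": 1}
    - {"ax": 0,"ay": 0,"az": 0,"dx": 0,"dy": 0,"dz": 0.35,"hand": 1}
    - {"ax": 0,"ay": 0,"az": 0,"dx": 0,"dy": 0,"dz": 0.35,"hand": 1}

```text
clock: 15.35
eef_pos: [461.2, -39.0, 67.7]
tool_rot: [3.14, -0.0, 1.378]
force: [-3.4, 1.0, 26.6]
width: -0.0
gripper_force: 13.2
```

>>> send_rows:
  series:
    - {"ax": 0,"ay": 0,"az": 0,"dx": 0,"dy": 0,"dz": 0,"hand": 1}
    - {"ax": 0,"ay": 0,"az": 0,"dx": 0,"dy": 0,"dz": 0,"hand": 1}

```text
clock: 15.55
eef_pos: [461.2, -39.0, 67.7]
tool_rot: [3.14, -0.0, 1.378]
force: [-3.7, 1.1, 25.4]
width: -0.1
gripper_force: 13.3
```

>>> send_rows:
  series:
    - {"ax": 0,"ay": 0,"az": 0,"dx": 0,"dy": 0,"dz": -1,"hand": 1}
    - {"ax": 0,"ay": 0,"az": 0,"dx": 0,"dy": 0,"dz": -3,"hand": 1}
    - {"ax": 0,"ay": 0,"az": 0,"dx": 0,"dy": 0,"dz": -6,"hand": 1}
    - {"ax": 0,"ay": 0,"az": 0,"dx": 0,"dy": 0,"dz": -10,"hand": 1}
    - {"ax": 0,"ay": 0,"az": 0,"dx": 0,"dy": 0,"dz": -13,"hand": 1}
    - {"ax": 0,"ay": 0,"az": 0,"dx": 0,"dy": 0,"dz": -13,"hand": 1}
    - {"ax": 0,"ay": 0,"az": 0,"dx": 0,"dy": 0,"dz": -13,"hand": 1}

```text
clock: 16.25
eef_pos: [460.8, -38.9, 196.0]
tool_rot: [3.141, -0.0, 1.378]
force: [0.3, 0.3, -0.7]
width: -0.2
gripper_force: 0.0
```

Run:
```python
from h import *
o=[get_image(n)['pixels'][:,:,::-1] for n in ('wrist','side')]
cr=cv2.resize(o[1][170:350,240:420],(480,480))
cv2.imwrite('pics/e.png',cv2.resize(np.hstack([o[0],cr]),(800,343)))
```

```text
(no output)
```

View pics/e.png

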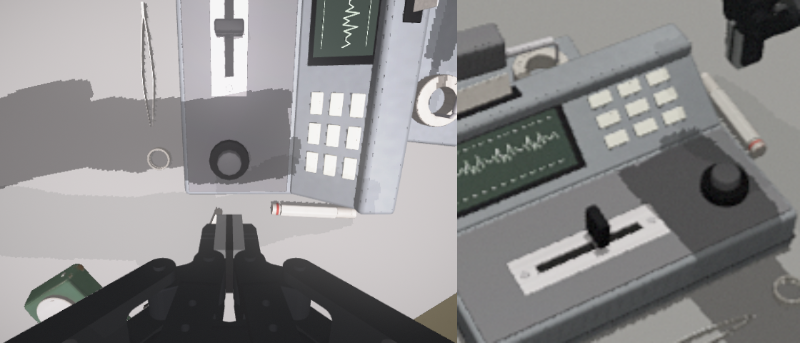

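The key bottomed at 26 N after about 6 mm and is up again. The lever is still in the third notch in both views, and the arm is clear.

```bash
python3 -c "
from cell import finish_job
print(finish_job())"
```

```text
the job is handed in; nothing more can be done
None
```

The job is handed in (the hand-in returned no verdict): the lever was pushed to its left stop, then right three clicks to the third notch; there the start key was pressed fully down and let up, the last pictures show nothing shifted, and it took about 16 s of the 48 s allowed.

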